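# Turn the washed plates on the air-drying board

## Robot

A 6-joint arm with a two-finger parallel gripper is mounted at the origin on the work surface. World frame = base frame: x ahead of the robot, y to its left, z up, the work surface at z = 0. Lengths are in m, angles in rad, forces in N, time in s.
With the tool pointing down it reaches from about 0.275 to 0.825 m from the base axis. Payload 5.2 kg.
Tool frame: the origin (TCP) lies midway between the tips of the shut fingers; the grasp point (between the pads) lies manip.grip_point_offset behind it (manip.grip_point_offset is the distance from the TCP to the grasp point, in m); y points along the fingers, z is the direction in which the jaws open and shut, and the axes are right-handed (so a half turn about y gives the same grasp; the last joint's range is limited). The gripper opens to 93 mm and grips with 3 to 60 N. Pads are 15 mm wide; open, the fingers measure 128 mm over their backs; the gripper's body (75 mm by 188 mm) begins 65 mm behind the grasp point.
Start: joints at [-1.397, 0.259, 1.535, -0, 1.348, -0.203], TCP at [0.202, -0.511, 0.219] pointing down, gripper open.
Joint ranges: [-3.14, 3.14], [-0.91, 2.08], [0.19, 2.58], [-1.22, 4.36], [0.22, 2.71], [-3.12, 3.12]. Speed limits (rad/s): [2.57, 2.57, 3.14, 3.14, 3.14, 3.14].

## Interface

Orientations are given as a unit quaternion [w, x, y, z].
In Python, from rig import manip gives the robot as it stands.
- The arm moves only by the tool jog_arm, never from a script. Its argument "plan" is text: rows parted by semicolons, each of 7 numbers parted by spaces: the shift along the tool's x, y, z in mm, then the turn, a rotation vector about the tool's x, y, z in degrees, then the opening, from -1 (shut) to 1 (fully open). In form: dx dy dz wx wy wz hand; .... A call has 1 to 10 rows; each row is the pose to reach, as a shift and turn from the pose commanded when the call began, along the tool's axes at that moment; what a row does not reach only later rows make up. A row lasts 1/8 s, in which the tool goes at most 62.5 mm and 10.7 degrees, less where a joint would pass 70% of its speed; a pose out of reach is approached as far as the arm can. A call with a gripper value outside its range is refused whole. The fingers move at their own pace and stop on an object; "newtons" is the grip in N (left out, the last holds). Time passes only in rows, so rows that repeat a pose let the fingers close. It gives the time, the measured TCP pose, the force and the opening at its end, in the units of the state.
- manip.get_obs(): the state, without advancing time (a new reading comes with each control period).
- manip.capture(name): name is "scene" or "top" or "wrist"; returns (picture, depth): 400x640x3 uint8, red, green, blue; 400x640 float32, m along the optical axis (not along the pixel's ray), 0 where there is no reading.
- manip.calibration(name): a dict with "fx", "fy", "cx", "cy" (pixels), "D" ([k1, k2, p1, p2, k3] as OpenCV has them; the pictures are not rectified), "R" (3x3) and "t" (3): a world point X has camera coordinates R X + t. Camera axes: x right, y down, z forward; pixel columns grow to the right and rows downward; lengths in m; the calibration is good to about 2 mm. A picture is of the moment at which its call begins: read the wrist's pose just before it. calibration takes no time and is no camera call; for the wrist camera it gives the pose at the moment of the call.
- manip.job_done(): hands the job in, once; it reports no verdict.
The state is a dict: "clock": time; "joints": joint angles; "dq": joint speeds; "effort": joint torques, N m; "tool_pos": TCP position; "ee_rot": TCP orientation; "ft_force": force on the tool from outside, world axes, zero at the start; "moment": the same for the moment, N m; "finger_gap": finger opening in m.
Only numpy, scipy, OpenCV 4.12 (cv2) and the standard library are available. Lean on these libraries where they do the work, as an engineer would, in place of code of your own. Each camera call takes 0.05 s, during which the arm holds its last target. There are 200 camera calls.

## Task

Dry the washed plates: first shut the air valve fully, then use the lifter - not the fingers, which must not touch the clean plates - to turn over every plate that lies boss down, so that all plates lie flat on the black board with the boss up. Then put the lifter back in its tray, standing on its blade, and last set the valve half open, at 45 degrees on the middle line of its dial; leave the things around the station where they are.

Things in the scene. Friction and masses are not known exactly. Their poses are not given: they have to be found in the camera images.
- board_top (a point): Point on the top face of the fixed black rubber-faced drying board, which spans x -180 to 200, y -245 to 245 mm from here, 6 mm above the bench. Grippy: friction about 1.0, all else 0.6; a plate levered up at one edge pivots on its other edge. Along its far (+x) edge an aluminium air bar, 40 mm high, begins at x = 177 mm; left of it a pipe runs at y = 290. All one station.
- valve (a joint): Lever of the ball valve left of the board, about a vertical axis: 0 = shut (stop; lever along the station's +y, square to its pipe), 1.571 rad = fully open (stop; lever to the station's -x, along the pipe). Opens anticlockwise from above; 45 degrees = 0.785. Stays where left (2 N at the grip turns it). The dial under it has lines at shut, half and open.
- valve_grip (a point): Point to hold on the valve lever: centre of its black sleeve, 70 mm from the axis, about 90 mm above the bench. x axis points outward along the lever, z up. The sleeve is 62 mm long, 18 mm wide, 16 mm high; clear below it for 35 mm or more.
- valve_hub (a point): Point on the valve's turning axis at the height of the lever.
- plate1_c (a point): Bare aluminium plate, 64 x 64 x 6 mm, with a square boss 38 x 38 x 10 mm centred on one face (16 mm in all, about 105 g; dark disc on the boss). Boss down, its rim is 10 mm above the board. This point is on its axis, 8 mm from either end; z points out of the boss, x and y are square to the edges. It starts boss down. May be absent.
- plate2_c (a point): Bare aluminium plate, 64 x 64 x 6 mm, with a square boss 38 x 38 x 10 mm centred on one face (16 mm in all, about 105 g; dark disc on the boss). Boss down, its rim is 10 mm above the board. This point is on its axis, 8 mm from either end; z points out of the boss, x and y are square to the edges. It starts boss down. May be absent.
- plate3_c (a point): Bare aluminium plate, 64 x 64 x 6 mm, with a square boss 38 x 38 x 10 mm centred on one face (16 mm in all, about 105 g; dark disc on the boss). Boss down, its rim is 10 mm above the board. This point is on its axis, 8 mm from either end; z points out of the boss, x and y are square to the edges. It starts boss down. May be absent.
- plate4_c (a point): Bare aluminium plate, 64 x 64 x 6 mm, with a square boss 38 x 38 x 10 mm centred on one face (16 mm in all, about 105 g; dark disc on the boss). Boss down, its rim is 10 mm above the board. This point is on its axis, 8 mm from either end; z points out of the boss, x and y are square to the edges. This one starts boss up already and should stay so.
- plate1: The plate of point plate1_c (origin at the centre of the face that was underneath at the start). Its rim stands out 13 mm round the boss on all sides, so that, boss down, a thin blade slides under any edge.
- plate2: The plate of point plate2_c (origin at the centre of the face that was underneath at the start). Its rim stands out 13 mm round the boss on all sides, so that, boss down, a thin blade slides under any edge.
- plate3: The plate of point plate3_c (origin at the centre of the face that was underneath at the start). Its rim stands out 13 mm round the boss on all sides, so that, boss down, a thin blade slides under any edge.
- plate4: The plate of point plate4_c (origin at the centre of the face that was underneath at the start). Its rim stands out 13 mm round the boss on all sides, so that, boss down, a thin blade slides under any edge.
- lifter_grip (a point): Point to hold on the lifter, a steel blade 110 x 40 x 2.5 mm with an upright wooden handle (30 mm along the blade, 14 mm thick, 55 mm high) at its rear; 110 g. On the handle's axis, 40 mm above the blade's underside, 17.5 mm below the handle's top. x points along the blade to its front edge, 90 mm ahead (rear edge 20 mm behind); z up; y across the handle.
- lifter: The lifter of point lifter_grip; it stands by itself on its blade. Origin on the underside of the blade, below the handle.
- tray_c (a point): Middle of the inner floor of the lifter's fixed grey tray, 160 mm (x) x 90 mm (y) outside, walls 5 mm thick and 18 mm high, floor 5 mm above the bench. At the start the lifter stands in it with the blade along +x.
- mug: White mug, a bystander, origin at its underside.
- screwdriver: Screwdriver lying on the bench, a bystander.
- spray: White bottle, 160 mm high, a bystander, origin at its underside.
- fittings: Blue open box, 100 x 100 x 50 mm, a bystander, origin at its underside.
Not all that is in view belongs to the job. What is shaped like the plate1 but green or red is not meant.

How it is judged:
By the outcome, as a careful person would: the job done as asked, in the order asked, and still so for the second after the job is handed in, with the robot touching nothing.
Of plate1, plate2, plate3 only 2 to 3 are there at a start; the rules pass over those that are not, and their reading is None.
At some moment in a run one of plate1, plate2, plate3, plate4 may be knocked a few centimetres aside while the robot is not near it.
It also fails if it takes over 210 s, if anything falls off the work surface, if the arm or the gripper's body presses on something with over 40 N, if the wrist force passes 120 N, or if a joint passes its speed limit or range.

## Working session

There is one attempt and no reset: what is moved stays moved. The work goes in short steps, Python scripts to look and compute and a tool call to move; the robot and the scene stay as the last step left them, time stands still between calls to the robot, and variables do not carry over. Pictures are saved under pics/ and viewed, about 12 in all and at most 16, crops included, and the job is handed in when it is done.

Besides the shell and the picture viewer there is one more tool, called after "Request:" as name(argument=value, ...) on one line, values as JSON. jog_arm: Moves the arm, as the interface text tells. Its arguments: {"type":"object","properties":{"plan":{"type":"string"},"newtons":{"type":"number"}},"required":["plan"]}

```bash
mkdir -p pics; ls; python3 - <<'E'
from rig import manip
import cv2,numpy as np
print(manip.get_obs()); print(manip.grip_point_offset)
for n in ("scene","top"):
    p,d=manip.capture(n); cv2.imwrite(f"pics/{n}0.png",p[:,:,::-1]); np.savez(f"pics/{n}0.npz",p=p,d=d); c=manip.calibration(n); print(n,c)
E
```

```text
pics
{'clock': 0.0, 'joints': array([-1.39681221e+00,  2.59324187e-01,  1.53609034e+00,  2.03988052e-05,
        1.34800167e+00, -2.02794668e-01]), 'dq': array([ 1.53721082e-03, -1.28933920e-03, -2.63305611e-05,  9.19366376e-04,
        1.78267713e-03,  2.69294673e-03]), 'effort': array([ 2.36247040e-03, -4.37296021e+01, -2.83999175e+01,  7.23992963e-02,
        4.12318809e-02, -1.12164755e-04]), 'tool_pos': array([ 0.20229376, -0.51085206,  0.21782493]), 'ee_rot': array([ 0.13243955, -0.13240691,  0.6952406 , -0.6939515 ]), 'ft_force': array([-0.36450022, -0.74903417, -0.54615193]), 'moment': array([0.01234963, 0.02616136, 0.00441507]), 'finger_gap': 0.09306548459567442}
0.0188
scene {'fx': 472.29841144460306, 'fy': 472.29841144460306, 'cx': 321.3936254666577, 'cy': 207.31113252514962, 'D': array([-0.14252963,  0.        ,  0.        ,  0.        ,  0.        ]), 'R': array([[-0.22808484,  0.97358246,  0.01070033],
       [ 0.79310705,  0.19215654, -0.57797671],
       [-0.56476412, -0.12334122, -0.81598311]]), 't': array([ 0.0770728 , -0.41209426,  1.83264062])}
top {'fx': 516.623269938888, 'fy': 516.623269938888, 'cx': 320.27484026433996, 'cy': 200.81876903375817, 'D': array([-0.14875003,  0.        ,  0.        ,  0.        ,  0.        ]), 'R': array([[-0.02339149, -0.99954852, -0.01885723],
       [-0.99600663,  0.02492595, -0.08572917],
       [ 0.0861605 ,  0.0167766 , -0.99614001]]), 't': array([0.07400713, 0.53294575, 1.58193567])}
```

```bash
python3 - <<'E'
import cv2
p=cv2.imread("pics/top0.png"); cv2.imwrite("pics/top0b.png",cv2.resize(p,(800,500),interpolation=cv2.INTER_CUBIC))
E
```

```text
(no output)
```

View pics/top0.png

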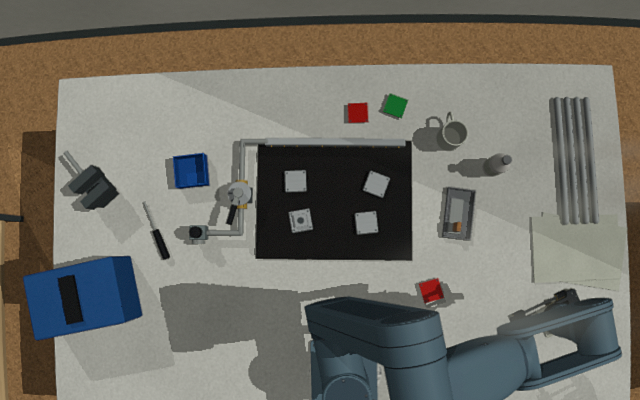

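View pics/scene0.png

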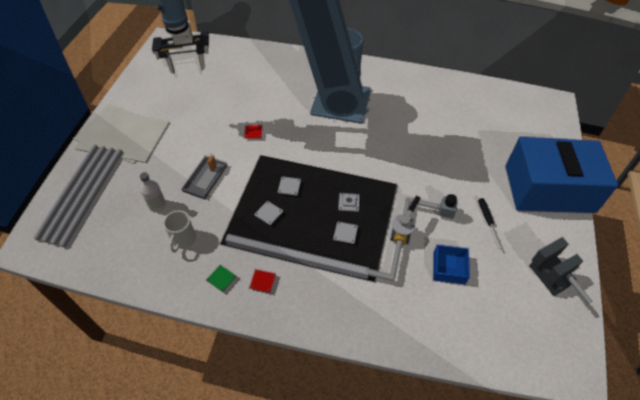

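The top view shows the board at (257..411, 143..260). There are boss-down plates at (295,181), (376,184) and (367,222), and a boss-up plate at (301,220). The valve hub is at about (239,195) with its black sleeve at (232,214), so it is partly open. The lifter tray is at (458,213), with the handle at its lower end. The red and green plates are off the board.

```bash
cat > h.py <<'E'
from rig import manip
import cv2,numpy as np
from scipy.spatial.transform import Rotation as Rn
def world(d,c):
    v,u=np.mgrid[0:d.shape[0],0:d.shape[1]]
    K=np.array([[c["fx"],0,c["cx"]],[0,c["fy"],c["cy"]],[0,0,1]])
    n=cv2.undistortPoints(np.stack([u,v],-1).reshape(-1,1,2).astype(np.float64),K,c["D"]).reshape(d.shape+(2,))
    X=np.dstack([n*d[...,None],d])
    return (X-c["t"])@c["R"]
def look(n,name=None):
    c=manip.calibration(n); p,d=manip.capture(n)
    if name: cv2.imwrite(f"pics/{name}.png",p[:,:,::-1])
    return p,d,world(d,c)
def blobs(m,W,amin=30,box=None):
    k,l,s,ce=cv2.connectedComponentsWithStats(m.astype(np.uint8),connectivity=4)
    for i in range(1,k):
        if s[i,4]<amin: continue
        P=W[l==i]; r=cv2.minAreaRect((P[:,:2]*1000).astype(np.float32))
        print(np.round(ce[i]),s[i,4],"ctr",np.round(r[0],1),"size",np.round(r[1],1),"ang",round(r[2],1),"z med/max",np.round(np.median(P[:,2])*1e3,1),np.round(P[:,2].max()*1e3,1),"mean",np.round(P.mean(0)*1e3,1))
def tool():
    o=manip.get_obs(); q=o["ee_rot"]; return o,o["tool_pos"]*1e3,Rn.from_quat([q[1],q[2],q[3],q[0]])
E
python3 - <<'E'
from h import *
z=np.load("pics/top0.npz"); p,d=z["p"],z["d"]; W=world(d,manip.calibration("top"))
g=p.max(2).astype(int)
print("board"); bm=(g<40)&(W[...,2]<.03)&(W[...,0]>.3); blobs(bm,W,2000)
sub=np.zeros_like(bm); sub[146:258,260:409]=1
print("plates"); blobs(sub&(g>90),W); print("depth plates"); blobs(sub&(W[...,2]>.014),W)
print("bench z",np.median(W[270:290,420:600,2]))
def reg(v0,v1,u0,u1,zz):
    m=np.zeros_like(bm); m[v0:v1,u0:u1]=1; blobs(m&(W[...,2]>zz),W,6)
print("valve"); reg(175,230,220,258,.07)
print("tray"); reg(180,245,435,480,.012); print("handle"); reg(180,245,435,480,.035)
print("reg"); reg(220,245,180,215,.03)
m=np.zeros_like(bm); m[175:230,220:258]=1; print("black sleeve"); blobs(m&(g<60)&(W[...,2]>.06),W,6)
h,s,v=cv2.split(cv2.cvtColor(p,cv2.COLOR_RGB2HSV)); m[:]=0; m[180:245,435:480]=1
print("orange"); blobs(m&(s>130),W,6)
o,t,R=tool(); print(t,R.as_matrix().round(3))
im=cv2.imread("pics/top0.png")
cv2.imwrite("pics/c1.png",np.hstack([cv2.resize(im[170:250,180:260],(400,400),interpolation=2),cv2.resize(im[175:255,420:500],(400,400),interpolation=2)]))
E
```

```text
board
[333. 202.] 15282 ctr [541.   19.6] size [487.6 375.5] ang 88.4 z med/max 5.2 24.3 mean [530.6  20.    5.2]
plates
[295. 181.] 429 ctr [511.4 110.3] size [265.2  77.1] ang 17.3 z med/max 20.9 1622.9 mean [598.7 137.8  31.7]
[376. 184.] 439 ctr [496.7 -64.3] size [ 70.9 272.3] ang 60.2 z med/max 21.0 1622.9 mean [ 584.  -114.1   24.3]
[301. 220.] 391 ctr [444.3 107. ] size [155.5  79.5] ang 29.5 z med/max 13.4 1622.9 mean [475.2 123.7  26.4]
[366. 222.] 441 ctr [452.8 -35.5] size [ 72.4 164.3] ang 15.3 z med/max 20.5 1622.9 mean [463.5 -78.2  34.7]
depth plates
[389. 146.] 40 ctr [ 700.6 -156.2] size [96.2  4.6] ang 89.3 z med/max 26.9 32.4 mean [ 701.  -157.7   25.1]
[295. 180.] 408 ctr [511.  109.7] size [263.7  77.3] ang 17.0 z med/max 21.3 1622.9 mean [599.7 136.7  33.1]
[376. 183.] 419 ctr [496.6 -64.5] size [ 69.8 272.6] ang 59.9 z med/max 21.3 1622.9 mean [ 584.3 -115.1   25.2]
[366. 222.] 416 ctr [453.5 -35.3] size [ 73.5 164.4] ang 15.4 z med/max 20.9 1622.9 mean [464.  -78.7  40.4]
[300. 220.] 167 ctr [439.1  98.1] size [145.1  51.8] ang 36.5 z med/max 21.1 1622.9 mean
[... 1132 characters left out ...]
5.9   18.2]
[463. 238.] 7 ctr [ 405.9 -381.7] size [12.9  3.2] ang 88.1 z med/max 17.0 21.4 mean [ 406.1 -381.9   16.7]
handle
[457. 227.] 63 ctr [ 442.6 -356.7] size [15.9 28.5] ang 82.3 z med/max 59.6 73.9 mean [ 442.6 -355.    57.1]
reg
[199. 233.] 373 ctr [432.5 249.6] size [433.3  56.8] ang 87.9 z med/max 62.6 1622.9 mean [440.4 429.6  71.3]
black sleeve
[231. 214.] 112 ctr [494.3 326.5] size [16.6 57.3] ang 76.3 z med/max 96.6 107.6 mean [495.  326.3  96.3]
orange
[458. 226.] 40 ctr [ 443.9 -357. ] size [13.3 24.6] ang 85.8 z med/max 60.6 73.9 mean [ 444.8 -356.3   59.9]
[ 202.30577307 -510.93503178  217.92228656] [[-0.93  -0.     0.368]
 [-0.368  0.002 -0.93 ]
 [-0.    -1.    -0.002]]
```

View pics/c1.png

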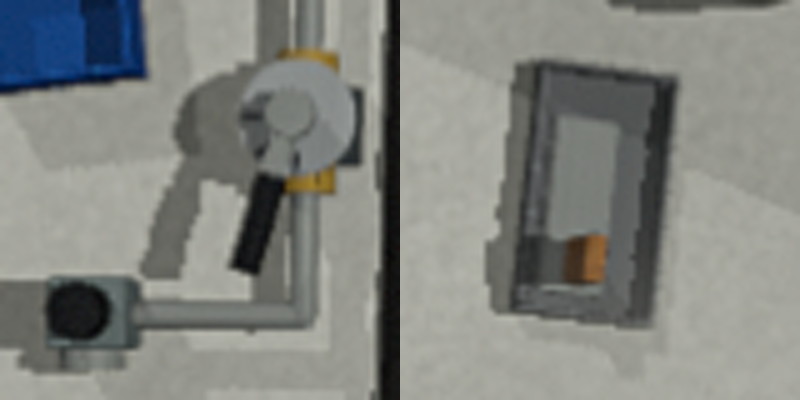

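```bash
cat >> h.py <<'E'
def go(pos,psi,pitch=0):
    "shift and turn from here to world pos (mm), jaw angle psi (deg)"
    o,t,R=tool(); c,s=np.cos(np.radians(psi)),np.sin(np.radians(psi))
    T=np.array([[s,0,c],[-c,0,s],[0,-1,0]])
    T=Rn.from_matrix(T)
    if pitch: T=Rn.from_rotvec(np.radians(pitch)*np.array([c,s,0]))*T
    print("go",np.r_[R.inv().apply(np.array(pos)-t),np.degrees((R.inv()*T).as_rotvec())].round(1))
E
python3 -c "
from h import *
go((495,326,170),76.3); go((495,326,71),76.3)"
```

```text
go [-5.801e+02  4.920e+01 -6.705e+02  0.000e+00 -1.447e+02 -1.000e-01]
go [-5.801e+02  1.482e+02 -6.703e+02  0.000e+00 -1.447e+02 -1.000e-01]
```

Request:
jog_arm(plan="-580 49 -670 0 -144.7 0 0; -580 49 -670 0 -144.7 0 0; -580 49 -670 0 -144.7 0 0; -580 49 -670 0 -144.7 0 0; -580 49 -670 0 -144.7 0 0; -580 49 -670 0 -144.7 0 0; -580 49 -670 0 -144.7 0 0; -580 49 -670 0 -144.7 0 0; -580 49 -670 0 -144.7 0 0; -580 49 -670 0 -144.7 0 0", newtons=30)

```text
clock: 1.35
tool_pos: [0.4088, 0.0797, 0.1841]
ee_rot: [-0.639, 0.639, -0.302, 0.302]
ft_force: [0.7, -0.6, -0.3]
finger_gap: 0.0465
```

```bash
python3 -c "
from h import *
print(tool()[1]);go((495,326,170),76.3); go((495,326,71),76.3)"
```

```text
[408.79856914  79.70690071 184.09551176]
go [-135.7   14.1  222.9   -0.   -36.9    0. ]
go [-135.7  113.1  222.9   -0.   -36.9    0. ]
```

Request:
jog_arm(plan="-136 14 223 0 -36.9 0 0; -136 14 223 0 -36.9 0 0; -136 14 223 0 -36.9 0 0; -136 14 223 0 -36.9 0 0; -136 14 223 0 -36.9 0 0; -136 14 223 0 -36.9 0 0; -136 14 223 0 -36.9 0 0")

```text
clock: 2.22
tool_pos: [0.4958, 0.3222, 0.1701]
ee_rot: [-0.701, 0.702, -0.087, 0.087]
ft_force: [-1.3, -0.5, 0.4]
finger_gap: 0.0463
```

```bash
python3 -c "
from h import *
print(tool()[1]);go((495,326,170),76.3); go((495,326,71),76.3)
p,d,W=look('wrist','w1')"
```

```text
[495.75763982 322.15260382 170.11979208]
go [-1.7  0.1  3.5  0.1 -0.5 -0. ]
go [-1.6 99.1  3.6  0.1 -0.5 -0. ]
```

View pics/w1.png

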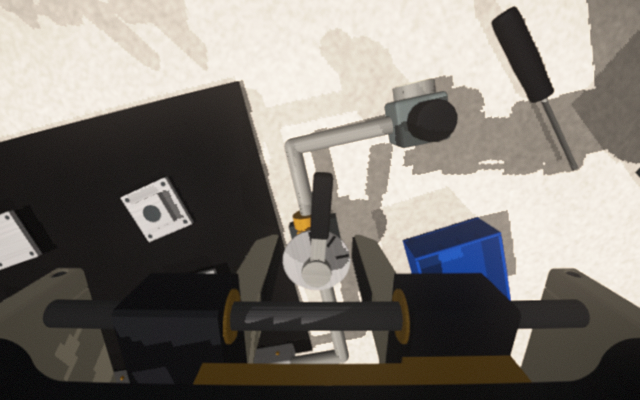

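The wrist view shows the sleeve at (322,205) and the hub at (316,270), with the sleeve centred between the fingers. I'll go down and grip it.

Request:
jog_arm(plan="-2 50 3.5 0 -0.5 0 0; -2 99 3.5 0 -0.5 0 0; -2 99 3.5 0 -0.5 0 0; -2 99 3.5 0 -0.5 0 0; -2 99 3.5 0 -0.5 0 -1; -2 99 3.5 0 -0.5 0 -1; -2 99 3.5 0 -0.5 0 -1; -2 99 3.5 0 -0.5 0 -1; -2 99 3.5 0 -0.5 0 -1", newtons=20)

```text
clock: 3.4
tool_pos: [0.4954, 0.3275, 0.0719]
ee_rot: [0.702, -0.702, 0.083, -0.084]
ft_force: [-2.0, -1.9, 5.3]
finger_gap: 0.0182
```

```bash
python3 -c "
from h import *
o,t,R=tool();print(t,o['ft_force'],o['finger_gap'])
hub=np.array([562.5,309.8])
for dl in np.linspace(166.3,88.4-3,9)[1:]:
    a=np.radians(dl); go((hub[0]+70*np.cos(a),hub[1]+70*np.sin(a),71),dl-90)"
```

```text
[495.37028973 327.48449902  71.8841167 ] [-1.97442096 -1.87667951  5.29580927] 0.01823327189365955
go [ 0.5  0.9 11.  -0.  10.2  0. ]
go [ 3.8  0.9 22.9 -0.  20.3  0. ]
go [ 9.1  0.9 34.1 -0.  30.4  0. ]
go [16.2  0.9 44.1 -0.  40.6  0. ]
go [25.   0.9 52.7 -0.  50.7  0. ]
go [35.2  0.9 59.7 -0.  60.8  0. ]
go [46.5  0.9 64.7 -0.  70.9  0. ]
go [58.5  0.9 67.7 -0.  81.   0. ]
```

Request:
jog_arm(plan="0.5 0 11 0 10.2 0 -1; 4 0 23 0 20.3 0 -1; 9 0 34 0 30.4 0 -1; 16 0 44 0 40.6 0 -1; 25 0 52.7 0 50.7 0 -1; 35 0 59.7 0 60.8 0 -1; 46.5 0 64.7 0 70.9 0 -1; 46.5 0 64.7 0 70.9 0 -1")

```text
clock: 4.4
tool_pos: [0.5567, 0.375, 0.0718]
ee_rot: [-0.521, 0.525, -0.475, 0.478]
ft_force: [-1.6, -15.1, 10.1]
finger_gap: 0.018
```

```bash
python3 -c "
from h import *
o,t,R=tool();print(t,o['ft_force'],o['moment'],o['finger_gap'])
hub=np.array([562.5,309.8])
v=t[:2]-hub; print(np.hypot(*v),np.degrees(np.arctan2(v[1],v[0])),R.as_matrix()[:,2])
for dl in (88.4,86.4,84.4):
    a=np.radians(dl); go((hub[0]+70*np.cos(a),hub[1]+70*np.sin(a),72),dl-90)"
```

```text
[556.7236096  374.96689789  71.79630009] [ -1.61425472 -15.05122968  10.09442692] [-2.61736672  0.10533985 -0.29701644] 0.01796907836388094
65.42240645938563 95.065456066044 [ 0.99566527  0.09300306 -0.00104772]
go [-4.1 -0.2  8.1  0.   6.9  0.4]
go [-3.7 -0.2 10.6  0.   8.9  0.4]
go [-3.3 -0.2 13.   0.  10.9  0.4]
```

```bash
python3 -c "
from h import *
hub=np.array([562.5,309.8])
for dl in (88.4,86.4,84.4):
    a=np.radians(dl); go((hub[0]+65*np.cos(a),hub[1]+65*np.sin(a),72),dl-90)"
```

```text
go [ 0.9 -0.2  7.5  0.   6.9  0.4]
go [ 1.2 -0.2  9.8  0.   8.9  0.4]
go [ 1.6 -0.2 12.   0.  10.9  0.4]
```

Request:
jog_arm(plan="3.5 0 4 0 4 0 -1; 4 0 8 0 7 0 -1; 4.5 0 10 0 9 0 -1; 4.5 0 10 0 9 0 -1; 4.5 0 12 0 11 0 -1; 4.5 0 12 0 11 0 -1")

```text
clock: 5.15
tool_pos: [0.5628, 0.3742, 0.0717]
ee_rot: [0.472, -0.48, 0.524, -0.522]
ft_force: [-15.0, -8.3, 15.7]
finger_gap: 0.018
```

```bash
python3 -c "
from h import *
o,t,R=tool();print(t,o['ft_force'],o['moment'],o['finger_gap'])
hub=np.array([562.5,309.8])
v=t[:2]-hub; print(np.hypot(*v),np.degrees(np.arctan2(v[1],v[0])),R.as_matrix()[:,2])"
```

```text
[562.80656467 374.24205199  71.67174896] [-14.99433422  -8.32388917  15.72348751] [-1.38750327  2.57445679  0.41779707] 0.017975964127082952
64.44278117942633 89.72743373457259 [ 0.99552231 -0.09407419 -0.00924037]
```

Request:
jog_arm(plan="0 0 -4 0 -4 0 -1; 0 0 -4 0 -4 0 0; 0 0 -4 0 -4 0 0; 0 0 -4 0 -4 0 0; 0 -50 -4 0 -4 0 0; 0 -110 -4 0 -4 0 0; 0 -110 -4 0 -4 0 0")

```text
clock: 6.02
tool_pos: [0.5672, 0.3783, 0.1876]
ee_rot: [-0.497, 0.49, -0.505, 0.508]
ft_force: [-0.0, 0.4, 0.0]
finger_gap: 0.0464
```

```bash
python3 -c "
from h import *
o,t,R=tool();print(t,o['ft_force'],o['finger_gap'])
p,d,W=look('top'); g=p.max(2)
m=np.zeros(g.shape,bool); m[175:230,205:258]=1; blobs(m&(g<60)&(W[...,2]>.06)&(W[...,2]<.12),W,6)
p,d,W=look('wrist','w2'); g=p.max(2); blobs((g<70)&(W[...,2]>.07)&(W[...,2]<.105)&(abs(W[...,0]-.56)<.1),W,100)
# joint estimate for psi at the tray
go((445,-356,200),0)"
```

```text
[567.15001283 378.26590881 187.59724043] [-0.00719071  0.39995025  0.01494566] 0.04636416912952822
[218. 192.] 72 ctr [561.8 368.6] size [43.7 14.4] ang 87.7 z med/max 97.3 105.5 mean [562.2 366.1  97.1]
[202. 141.] 258 ctr [462.2 440.4] size [ 4.3 21.4] ang 0.1 z med/max 84.5 93.9 mean [462.1 440.8  83.5]
[312. 206.] 1136 ctr [563.4 376.1] size [61.2 17.6] ang 87.9 z med/max 97.0 99.1 mean [563.  377.7  96.7]
go [ 7.356e+02 -1.900e+01 -1.000e+02 -1.000e-01 -1.500e+00 -0.000e+00]
```

View pics/w2.png

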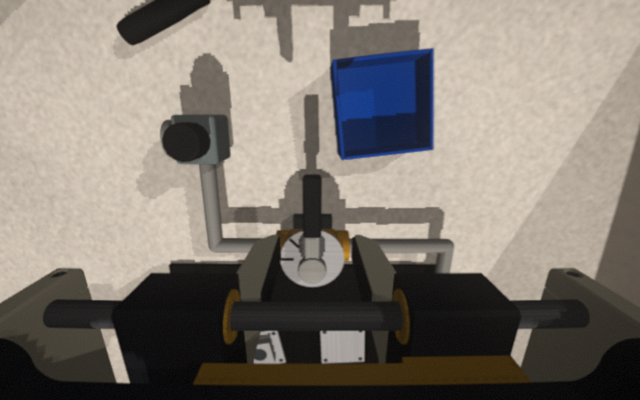

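The valve reads shut: the lever is at 87.9° and the station's y axis at 88.4°. In the wrist view it stands straight out at (312,206). Next is the lifter.

```bash
python3 -c "
from h import *
go((425,-355,190),-97.7)"
```

```text
go [ 7.352e+02 -9.000e+00 -1.201e+02 -0.000e+00  9.620e+01 -1.000e-01]
```

Request:
jog_arm(plan="735 -9 -120 0 96.2 0 0; 735 -9 -120 0 96.2 0 0; 735 -9 -120 0 96.2 0 0; 735 -9 -120 0 96.2 0 0; 735 -9 -120 0 96.2 0 0; 735 -9 -120 0 96.2 0 0; 735 -9 -120 0 96.2 0 0; 735 -9 -120 0 96.2 0 0; 735 -9 -120 0 96.2 0 0; 735 -9 -120 0 96.2 0 0")

```text
clock: 7.38
tool_pos: [0.4458, -0.2386, 0.1868]
ee_rot: [-0.049, 0.047, 0.706, -0.705]
ft_force: [1.2, -0.1, 0.1]
finger_gap: 0.0466
```

```bash
python3 -c "
from h import *
go((425,-355,190),-97.7)"
```

```text
go [ 4.700e+00 -3.400e+00  1.182e+02  1.000e-01 -1.000e-01  2.000e-01]
```

Request:
jog_arm(plan="5 -3 115 0 0 0 -0.2; 5 -3 115 0 0 0 -0.2; 5 -3 115 0 0 0 -0.2; 5 -3 115 0 0 0 -0.2")

```text
clock: 7.88
tool_pos: [0.4263, -0.3496, 0.1899]
ee_rot: [-0.048, 0.047, 0.707, -0.704]
ft_force: [-0.4, 0.4, -0.3]
finger_gap: 0.0373
```

```bash
python3 - <<'E'
from h import *
o,t,R=tool(); print(t)
p,d,W=look('wrist','w3')
near=(abs(W[...,0]-.48)<.13)&(abs(W[...,1]+.37)<.09)
print("handle");blobs(near&(W[...,2]>.05)&(W[...,2]<.075),W,50)
print("rimsz"); blobs(near&(W[...,2]>.012)&(W[...,2]<.03),W,100)
print("blade/floor"); h,s,v=cv2.split(cv2.cvtColor(p,cv2.COLOR_RGB2HSV)); blobs(near&(W[...,2]<.0115)&(W[...,2]>.0062),W,300)
E
```

```text
[ 426.25498932 -349.58288807  189.85207785]
handle
[323. 177.] 364 ctr [ 443.5 -359.3] size [13.9 30.2] ang 82.4 z med/max 61.2 63.0 mean [ 444.9 -359.1   60.8]
rimsz
[333. 123.] 1910 ctr [ 486.5 -374.8] size [ 89.7 160.5] ang 81.0 z med/max 16.7 19.4 mean [ 494.1 -377.7   16.6]
blade/floor
[323. 132.] 1839 ctr [ 478.4 -364.5] size [ 39.6 110.2] ang 81.5 z med/max 6.9 11.3 mean [ 486.5 -365.5    7. ]
```

View pics/w3.png

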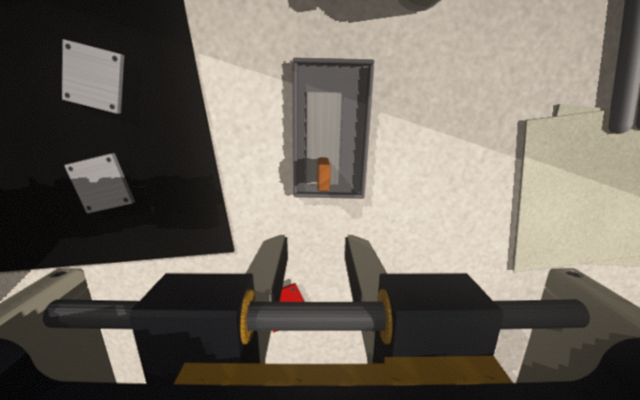

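The wrist view shows the tray at (293..372, 60..196), with the handle at (323,177) on the lifter's blade. The fingers line up with it.

```bash
python3 -c "
from h import *
go((443.5,-359.3,100),-98.1);go((443.5,-359.3,26.2),-98.1)"
```

```text
go [-18.3  90.2   8.1   0.1   0.4   0.1]
go [-1.85e+01  1.64e+02  8.30e+00  1.00e-01  4.00e-01  1.00e-01]
```

Request:
jog_arm(plan="-18 60 7 0 0 0 -0.2; -18 90 7 0 0 0 -0.2; -18 90 7 0 0 0 -0.2; -18 90 7 0 0 0 -0.2; -18 90 7 0 0 0 -0.2")

```text
clock: 8.55
tool_pos: [0.4448, -0.3606, 0.1037]
ee_rot: [0.046, -0.048, -0.705, 0.706]
ft_force: [-0.3, 0.2, 0.4]
finger_gap: 0.0372
```

```bash
python3 -c "
from h import *
go((443.5,-359.3,26.2),-98.1)"
```

```text
go [ 1.7 77.5 -1.3 -0.1  0.5 -0.1]
```

Request:
jog_arm(plan="1 40 -2 0 0.3 0 -0.2; 1 74 -2 0 0.3 0 -0.2; 1 75.5 -2 0 0.3 0 -0.2; 1 75.5 -2 0 0.3 0 -0.2; 1 75.5 -2 0 0.3 0 -0.2; 1 75.5 -2 0 0.3 0 -1; 1 75.5 -2 0 0.3 0 -1; 1 75.5 -2 0 0.3 0 -1; 1 75.5 -2 0 0.3 0 -1; 1 75.5 -2 0 0.3 0 -1", newtons=50)

```text
clock: 9.8
tool_pos: [0.4433, -0.3582, 0.0266]
ee_rot: [0.049, -0.049, -0.705, 0.706]
ft_force: [0.0, 0.3, 4.5]
finger_gap: 0.0139
```

```bash
python3 - <<'E'
from h import *
o,t,R=tool(); print(t,o['ft_force'],o['finger_gap'],R.as_matrix().round(3))
p,d,W=look('top','top1')
sub=np.zeros(d.shape,bool); sub[146:258,260:409]=1
z=W[...,2]; m=sub&(z>.017)&(z<.03)&(p.max(2)>70); blobs(m,W,60)
E
```

```text
[ 443.27306886 -358.21217077   26.55271664] [0.01960236 0.26224006 4.47099828] 0.01394848645768108 [[-0.99   0.    -0.139]
 [ 0.139 -0.001 -0.99 ]
 [-0.    -1.     0.   ]]
[295. 180.] 347 ctr [600.7 137.8] size [64.  63.9] ang 1.7 z med/max 22.0 29.6 mean [601.3 137.5  22.1]
[377. 183.] 370 ctr [ 585.4 -115.4] size [64.  65.1] ang 67.4 z med/max 21.7 29.4 mean [ 585.1 -115.8   21.8]
[366. 222.] 364 ctr [465.4 -80.1] size [63.9 63.8] ang 3.8 z med/max 21.4 29.5 mean [465.1 -80.1  21.8]
[300. 220.] 112 ctr [477.5 123.4] size [38.6 39.2] ang 12.6 z med/max 21.2 29.9 mean [476.2 124.1  21.6]
```

```bash
cat >> h.py <<'E'
def ap(P,lam,s,under):
    "tcp so that tip is at s ahead of plate centre P, blade underside `under` over the board"
    a=np.radians(lam); u=np.array([np.cos(a),np.sin(a)]); c=np.array(P)+(s-90)*u
    go((c[0],c[1],6+under+21.6),lam-90)
E
python3 -c "
from h import *
ap((585.4,-115.4),67.4,-55,80)"
```

```text
go [ -70.5  -81.1 -119.9   -0.   -75.4   -0. ]
```

Request:
jog_arm(plan="0 -40 0 0 0 0 -1; 0 -81 0 0 0 0 -1; -70 -81 -120 0 -75.4 0 -1; -70 -81 -120 0 -75.4 0 -1; -70 -81 -120 0 -75.4 0 -1; -70 -81 -120 0 -75.4 0 -1; -70 -81 -120 0 -75.4 0 -1; -70 -81 -120 0 -75.4 0 -1; -70 -81 -120 0 -75.4 0 -1; -70 -81 -120 0 -75.4 0 -1")

```text
clock: 11.1
tool_pos: [0.5287, -0.2484, 0.1065]
ee_rot: [0.392, -0.392, 0.589, -0.588]
ft_force: [0.6, 0.0, -0.3]
finger_gap: 0.0139
```

```bash
python3 - <<'E'
from h import *
o,t,R=tool(); print(t,o['finger_gap'],o['ft_force'])
p,d,W=look('wrist','w4')
z=W[...,2]; near=(abs(W[...,0]-.54)<.18)&(abs(W[...,1])<.24)
print("plates");blobs(near&(z>.016)&(z<.028)&(p.max(2)>70),W,150)
print("blade");blobs((z>.06)&(z<.105)&(np.hypot(W[...,0]*1e3-t[0],W[...,1]*1e3-t[1])<110)&(p.max(2)>30),W,100)
ap((585.4,-115.4),67.4,-55,80)
ap((585.4,-115.4),67.4,-50,3)
E
```

```text
[ 528.74286773 -248.404561    106.48482139] 0.013917401940041721 [ 0.58081159  0.01141493 -0.28859173]
plates
[164.  54.] 6670 ctr [464.8 -80.4] size [65.  65.1] ang 4.4 z med/max 21.0 24.2 mean [465.6 -80.2  21. ]
[316.  39.] 6258 ctr [ 583.3 -118.8] size [58.  64.1] ang 67.3 z med/max 21.1 23.6 mean [ 583.7 -118.    21.1]
blade
[316. 166.] 7685 ctr [ 546.6 -207.3] size [91.3 40.2] ang 66.9 z med/max 86.6 105.0 mean [ 548.6 -202.8   86.8]
go [ 0.4 -1.   1.1  0.1 -0.2 -0. ]
go [-4.6 76.   1.2  0.1 -0.2 -0. ]
```

View pics/w4.png

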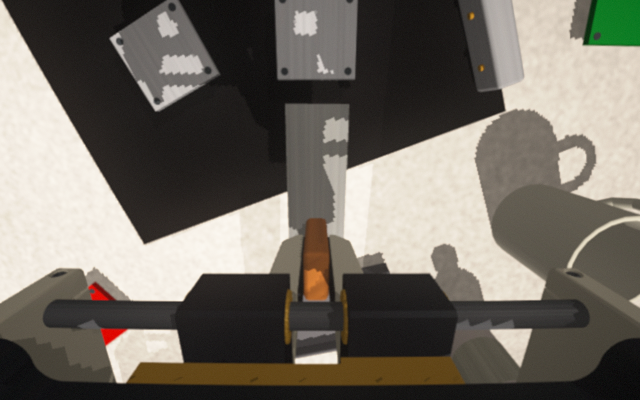

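The wrist view shows the blade's front edge at (318,104), square to plate B's near edge at (317,79). The measured tip and plate positions agree to 1 mm. I'll go down and slide in.

Request:
jog_arm(plan="-3 40 1 0 0 0 -1; -3 74 1 0 0 0 -1; -3 75.5 1 0 0 0 -1; -3 75.5 1 0 0 0 -1; -3 75.5 1 0 0 0 -1")

```text
clock: 11.78
tool_pos: [0.532, -0.247, 0.0332]
ee_rot: [-0.393, 0.392, -0.588, 0.589]
ft_force: [0.0, 0.0, 0.2]
finger_gap: 0.0139
```

```bash
python3 -c "
from h import *
o,t,R=tool(); print(t,o['ft_force'])
ap((585.4,-115.4),67.4,-22,3)"
```

```text
[ 532.01955864 -247.0046879    33.1576171 ] [0.03663312 0.00875492 0.22440172]
go [-30.    2.5  -1.3  -0.1  -0.    0. ]
```

Request:
jog_arm(plan="0 2.5 -1.3 0 0 0 -1; -10 2.5 -1.3 0 0 0 -1; -20 2.5 -1.3 0 0 0 -1; -30 2.5 -1.3 0 0 0 -1; -30 2.5 -1.3 0 0 0 -1; -30 2.5 -1.3 0 0 0 -1")

```text
clock: 12.52
tool_pos: [0.5416, -0.2181, 0.0292]
ee_rot: [-0.393, 0.393, -0.588, 0.588]
ft_force: [0.5, -0.0, -0.6]
finger_gap: 0.0138
```

```bash
python3 -c "
from h import *
o,t,R=tool(); print(t,o['ft_force'])
ap((585.4,-115.4),67.4,-22,3)
p,d,W=look('wrist','w5'); z=W[...,2]; near=(abs(W[...,0]-.54)<.18)&(abs(W[...,1])<.24)
blobs(near&(z>.016)&(z<.028)&(p.max(2)>70),W,150)"
```

```text
[ 541.6328237  -218.12721917   29.1925609 ] [ 0.50969828 -0.00249878 -0.64003655]
go [ 0.3 -1.4  0.9 -0.   0.   0. ]
[316.  59.] 13613 ctr [ 584.6 -115.4] size [63.8 64.6] ang 67.1 z med/max 21.1 24.3 mean [ 585.5 -114.    21.1]
[540.  72.] 1941 ctr [ 701.3 -168.4] size [77.7  5.9] ang 88.2 z med/max 23.0 28.0 mean [ 702.3 -168.9   22.5]
[105.  87.] 12750 ctr [464.4 -80.1] size [66.4 65.9] ang 4.5 z med/max 21.0 23.6 mean [466.5 -79.6  21. ]
```

Request:
jog_arm(plan="0 -6 0.5 0 0 0 -1; -2.4 -13 0.5 0 0 0 -1; -6 -19.5 0.5 0 0 0 -1; -10.5 -25 0.5 0 0 0 -1; -14.6 -29 0.5 0 0 0 -1; -22 -38 0.5 0 0 0 -1; -29.5 -44.5 0.5 0 0 0 -1; -38 -49.5 0.5 0 0 0 -1; -47 -53 0.5 0 0 0 -1; -47 -53 0.5 0 0 0 -1")

```text
clock: 13.82
tool_pos: [0.5605, -0.1743, 0.0825]
ee_rot: [-0.393, 0.393, -0.588, 0.588]
ft_force: [0.5, 1.0, -0.5]
finger_gap: 0.0133
```

```bash
python3 -c "
from h import *
o,t,R=tool(); print(t,o['ft_force'])
ap((585.4,-115.4),67.4,35,56);ap((585.4,-115.4),67.4,60,56)
p,d,W=look('wrist','w6')"
```

```text
[ 560.45559213 -174.27554243   82.49577324] [ 0.49332107  1.00429767 -0.51488601]
go [-8.9 -1.1  0.4 -0.   0.1 -0. ]
go [-33.9  -1.1   0.5  -0.    0.1  -0. ]
```

View pics/w6.png

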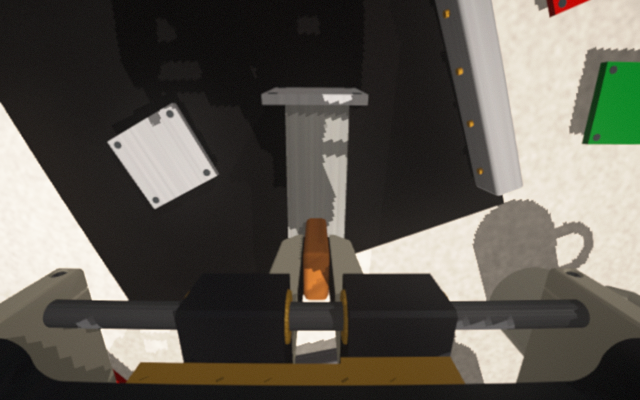

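The plate now stands on edge at (315,96), just ahead of the blade tip and square to it. I'll push it over.

Request:
jog_arm(plan="-7 -1.5 0.5 0 0 0 -1; -14 -2 0.5 0 0 0 -1; -21 -2 0.5 0 0 0 -1; -28 -2 0.5 0 0 0 -1; -34 -2 0.5 0 0 0 -1; -34 -2 0.5 0 0 0 -1; -34 -5 0.5 0 0 0 -1; 20 -45 0.5 0 0 0 -1; 20 -45 0.5 0 0 0 -1")

```text
clock: 15.0
tool_pos: [0.5538, -0.1974, 0.1302]
ee_rot: [-0.392, 0.391, -0.587, 0.591]
ft_force: [0.3, -0.7, -1.0]
finger_gap: 0.0139
```

```bash
python3 - <<'E'
from h import *
o,t,R=tool(); print(t,o['ft_force'],o['finger_gap'])
p,d,W=look('wrist','w7'); z=W[...,2]
p,d,W=look('top','top2'); z=W[...,2]
sub=np.zeros(d.shape,bool); sub[146:258,260:409]=1
m=sub&(z>.015)&(z<.03)&(p.max(2)>70); blobs(m,W,60)
ap((465.0,-80.2),94.2,-55,80)
E
```

```text
[ 553.77340932 -197.38694159  130.23761305] [ 0.26776503 -0.72740516 -1.00314603] 0.013929678997433257
[354. 175.] 113 ctr [614.3 -44.8] size [40.6 42.1] ang 69.4 z med/max 21.3 28.6 mean [614.5 -45.2  21.1]
[295. 180.] 390 ctr [601.7 138.2] size [64.  63.3] ang 0.1 z med/max 21.0 29.6 mean [602.5 137.6  21.3]
[365. 221.] 348 ctr [465.2 -80. ] size [64.3 63.7] ang 3.4 z med/max 21.4 29.9 mean [467.2 -76.4  21.4]
[300. 220.] 129 ctr [478.3 125.7] size [43.6 41. ] ang 89.9 z med/max 21.0 28.6 mean [476.9 124.1  21.3]
go [ 57.6  20.3 -59.7  -0.1 -26.9   0. ]
```

View pics/w7.png

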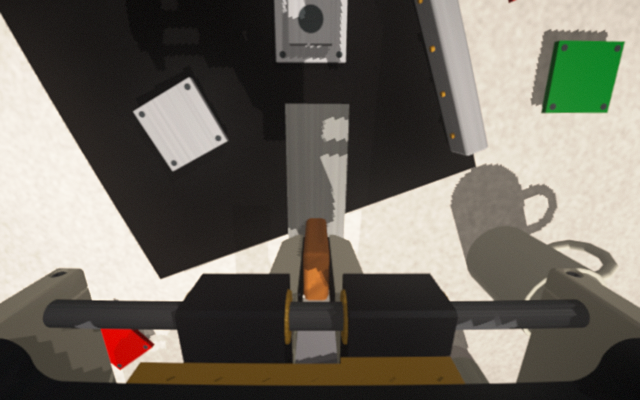

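Plate B now lies boss up: its disc is at (311,18), at about (614,-45) mm. Plate C is next.

Request:
jog_arm(plan="57.6 20 -59.7 0 -26.6 0 -1; 57.6 20 -59.7 0 -26.6 0 -1; 57.6 20 -59.7 0 -26.6 0 -1; 57.6 20 -59.7 0 -26.6 0 -1; 57.6 20 -59.7 0 -26.6 0 -1")

```text
clock: 15.72
tool_pos: [0.4758, -0.2233, 0.1068]
ee_rot: [0.517, -0.517, 0.483, -0.482]
ft_force: [-0.0, 0.2, -1.8]
finger_gap: 0.0141
```

```bash
cat > chk.py <<'E'
from h import *
def chk(P,r,lam,targets):
    o,t,R=tool(); print(t,o['ft_force'])
    p,d,W=look('wrist'); z=W[...,2]
    blobs((z>.016)&(z<.028)&(p.max(2)>70)&(np.hypot(W[...,0]-P[0]/1e3,W[...,1]-P[1]/1e3)<r),W,150)
    print("blade");blobs((z*1e3<t[2]-10)&(z*1e3>t[2]-25)&(np.hypot(W[...,0]*1e3-t[0],W[...,1]*1e3-t[1])<110)&(p.max(2)>30),W,800)
    for s,u in targets: ap(P,lam,s,u)
E
python3 -c "
from chk import *
chk((465,-80.2),.06,93.9,[(-50,3),(-22,3)])"
```

```text
[ 475.80471794 -223.27842122  106.84212688] [-0.01648013  0.16185077 -1.80067988]
[313.  39.] 6281 ctr [465.  -83.6] size [64.4 58.6] ang 4.4 z med/max 21.1 24.0 mean [464.9 -82.6  21.1]
blade
[316. 166.] 7610 ctr [ 473.7 -179. ] size [40.4 91.4] ang 3.4 z med/max 86.9 96.8 mean [ 473.3 -173.4   87. ]
go [-3.6 76.3 -1.1  0.   0.1 -0. ]
go [-31.6  76.3  -1.    0.    0.1  -0. ]
```

Request:
jog_arm(plan="-2 40 -1 0 0 0 -1; -2 75 -1 0 0 0 -1; -2 75 -1 0 0 0 -1; -2 75 -1 0 0 0 -1; -2 75 -1 0 0 0 -1; -10 75 -1 0 0 0 -1; -20 75 -1 0 0 0 -1; -30 75 -1 0 0 0 -1; -31.5 75 -1 0 0 0 -1; -31.5 75 -1 0 0 0 -1")

```text
clock: 17.02
tool_pos: [0.4725, -0.1924, 0.0323]
ee_rot: [-0.517, 0.517, -0.482, 0.482]
ft_force: [0.2, -0.6, -0.3]
finger_gap: 0.0141
```

```bash
python3 -c "
from chk import *
chk((465,-80.2),.06,94,[(-22,3)])"
```

```text
[ 472.49736698 -192.41588899   32.26983919] [ 0.23872241 -0.62285634 -0.32191011]
[315.  59.] 13023 ctr [464.8 -80.5] size [64.5 63.7] ang 4.4 z med/max 21.1 23.9 mean [464.7 -79.1  21.1]
blade
[315. 139.] 11751 ctr [ 468.6 -138.2] size [ 64.2 110.9] ang 3.3 z med/max 13.3 22.3 mean [ 468.3 -126.1   16.3]
go [-0.7  1.7  0.3 -0.   0.   0. ]
```

Request:
jog_arm(plan="0 -4 0 0 0 0 -1; -3 -10.5 0 0 0 0 -1; -6.6 -16.5 0 0 0 0 -1; -11 -22.5 0 0 0 0 -1; -15.3 -26.5 0 0 0 0 -1; -22.7 -35.5 0 0 0 0 -1; -30 -42 0 0 0 0 -1; -38.5 -47.5 0 0 0 0 -1; -48 -51 0 0 0 0 -1; -48 -51.5 0 0 0 0 -1")

```text
clock: 18.32
tool_pos: [0.4689, -0.1439, 0.0839]
ee_rot: [0.518, -0.517, 0.482, -0.482]
ft_force: [-0.1, -0.4, -0.6]
finger_gap: 0.0135
```

```bash
python3 - <<'E'
from chk import *
ap((465,-80.2),94,60,56.5)
o,t,R=tool()
p,d,W=look('wrist','w8'); z=W[...,2]
blobs((z>.062)&(z<.08)&(np.hypot(W[...,0]-.465,W[...,1]+.0502)<.06)&(p.max(2)>30),W,100)
E
```

```text
go [-33.8  -0.2   0.6  -0.    0.1  -0. ]
[316. 137.] 6391 ctr [465.  -78.8] size [63.7 62.7] ang 4.8 z med/max 64.3 71.1 mean [464.8 -75.1  64.9]
```

Request:
jog_arm(plan="-7 -0.5 0 0 0 0 -1; -14 -1 0 0 0 0 -1; -21 -1 0 0 0 0 -1; -28 -1 0 0 0 0 -1; -34 -1 0 0 0 0 -1; -34 -1 0 0 0 0 -1; -34 -4 0 0 0 0 -1; 20 -45 0 0 0 0 -1; 20 -45 0 0 0 0 -1; 20 -45 0 0 0 0 -1")

```text
clock: 19.62
tool_pos: [0.4703, -0.165, 0.1288]
ee_rot: [0.517, -0.517, 0.483, -0.483]
ft_force: [-0.2, 0.9, -0.9]
finger_gap: 0.0137
```

```bash
python3 - <<'E'
from h import *
o,t,R=tool(); print(t,o['ft_force'],o['finger_gap'])
p,d,W=look('wrist','w9')
p,d,W=look('top','top3'); z=W[...,2]
sub=np.zeros(d.shape,bool); sub[146:258,260:409]=1
m=sub&(z>.015)&(z<.03)&(p.max(2)>70); blobs(m,W,60)
ap((601.3,138),91.5,-55,80)
E
```

```text
[ 470.28117576 -165.02094394  128.76768766] [-0.2462716   0.88523504 -0.89662522] 0.013738985625811457
[354. 175.] 123 ctr [614.  -44.6] size [39.6 39.1] ang 66.6 z med/max 20.5 30.0 mean [614.3 -45.5  20.7]
[296. 180.] 397 ctr [600.7 138.5] size [63.4 66.6] ang 89.7 z med/max 21.8 29.3 mean [601.  137.   21.8]
[301. 219.] 107 ctr [479.9 124.6] size [43.6 37.3] ang 7.9 z med/max 21.4 28.7 mean [478.1 123.7  20.8]
[342. 224.] 110 ctr [459.   -5.9] size [40.9 43. ] ang 5.7 z med/max 20.9 29.8 mean [459.7  -5.4  21. ]
go [-1.468e+02  2.020e+01  1.462e+02  1.000e-01  2.500e+00 -1.000e-01]
```

View pics/top3.png

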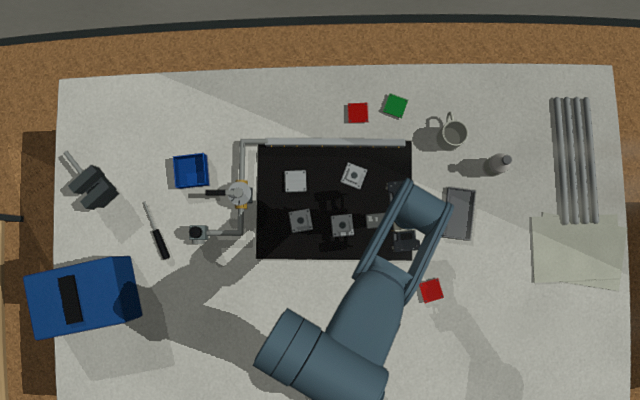

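The top view shows B at (354,175) and C at (342,224) both boss up, and A at (296,181) still boss down. B now lies just behind the approach line to A. I'll come in with the blade pitched 7° nose down so its rear clears B's corner.

```bash
cat >> h.py <<'E'
def app(P,lam,s,under,phi):
    a=np.radians(lam); f=np.radians(phi); u=np.array([np.cos(a),np.sin(a),0]); k=np.array([0,0,1.])
    tip=np.array([*P,6+under])+s*u
    go(tip-90*(u*np.cos(f)-k*np.sin(f))+21.6*(k*np.cos(f)+u*np.sin(f)),lam-90,-phi)
E
python3 -c "
from h import *
app((601,138.2),91.3,-37,70,7)"
```

```text
go [-1.683e+02  1.940e+01  1.465e+02 -1.000e-01  2.700e+00 -7.100e+00]
```

Request:
jog_arm(plan="-168 10 146 0 2.7 -7 -1; -168 19 146 0 2.7 -7 -1; -168 19 146 0 2.7 -7 -1; -168 19 146 0 2.7 -7 -1; -168 19 146 0 2.7 -7 -1; -168 19 146 0 2.7 -7 -1; -168 19 146 0 2.7 -7 -1; -168 19 146 0 2.7 -7 -1")

```text
clock: 20.72
tool_pos: [0.6038, 0.0122, 0.1099]
ee_rot: [-0.475, 0.534, -0.462, 0.525]
ft_force: [0.0, -1.3, -0.5]
finger_gap: 0.0138
```

```bash
python3 - <<'E'
from chk import *
o,t,R=tool(); print(t,o['ft_force'],o['finger_gap']); print(R.as_matrix().round(3))
p,d,W=look('wrist','w10'); z=W[...,2]
blobs((z>.016)&(z<.028)&(p.max(2)>70)&(np.hypot(W[...,0]-.601,W[...,1]-.138)<.06),W,150)
print("blade");blobs((z>.07)&(z<.1)&(np.hypot(W[...,0]*1e3-t[0],W[...,1]*1e3-t[1])<110)&(p.max(2)>30),W,800)
for s,u in ((-37,3),(-22,3)): app((601,138.2),91.3,s,u,7)
E
```

```text
[603.78520405  12.1612902  109.94870911] [ 0.03862233 -1.25098373 -0.45953264] 0.013750210931371642
[[ 0.021  0.005  1.   ]
 [-0.992 -0.122  0.022]
 [ 0.122 -0.993  0.003]]
[314.  44.] 7274 ctr [600.7 136. ] size [64.3 60.3] ang 1.3 z med/max 21.1 23.8 mean [600.5 137.1  21.1]
blade
[315. 166.] 7633 ctr [603.6  53.8] size [40.2 90.2] ang 1.2 z med/max 84.1 99.9 mean [603.5  59.2  84.3]
go [-10.7  67.8  -0.3  -0.2  -0.1   0. ]
go [-25.5  66.   -0.3  -0.2  -0.1   0. ]
```

View pics/w10.png

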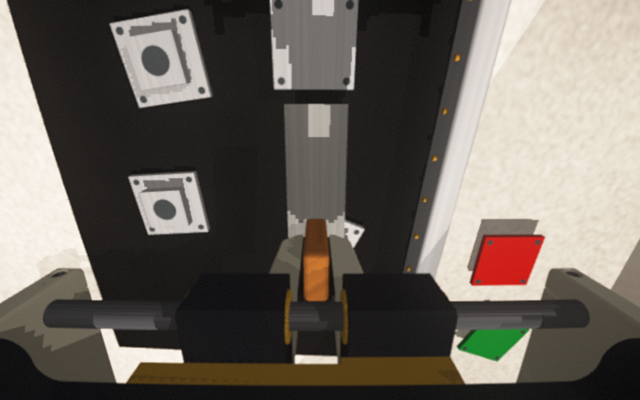

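The wrist view shows the blade square to plate A's near edge at (315,88). B's corner shows at (352,235), beside the handle. I'll go down and insert.

Request:
jog_arm(plan="-5 34 0 0 0 0 -1; -10.5 66.5 0 0 0 0 -1; -10.5 66.5 0 0 0 0 -1; -10.5 66.5 0 0 0 0 -1; -10.5 66.5 0 0 0 0 -1; -16 66 0 0 0 0 -1; -21 65.5 0 0 0 0 -1; -25.5 65 0 0 0 0 -1; -25.5 65 0 0 0 0 -1; -25.5 65 0 0 0 0 -1")

```text
clock: 22.02
tool_pos: [0.604, 0.0306, 0.042]
ee_rot: [-0.475, 0.534, -0.462, 0.525]
ft_force: [-0.3, 0.6, -1.5]
finger_gap: 0.0136
```

```bash
python3 - <<'E'
from chk import *
o,t,R=tool(); print(t,o['ft_force'],o['finger_gap'])
p,d,W=look('wrist','w11'); z=W[...,2]
blobs((z>.016)&(z<.028)&(p.max(2)>70)&(np.hypot(W[...,0]-.601,W[...,1]-.138)<.06),W,150)
for s,u in ((-22,3),(-22,7.5),(-19.6,14.5),(-16.1,20.9),(-11.5,26.7),(-7.4,30.4),(0,39.6),(7.4,46),(16,51.3),(25.5,55)): app((601,138.2),91.3,s,u,7)
E
```

```text
[604.0315793   30.60482027  42.01445743] [-0.33146455  0.62442065 -1.46552727] 0.013589302886205584
[312.  62.] 13698 ctr [600.5 137.3] size [64.5 64.1] ang 0.9 z med/max 21.1 23.7 mean [600.5 139.7  21.1]
go [ 0.9  0.7 -0.6 -0.2  0.  -0. ]
go [ 1.4 -3.8 -0.6 -0.2  0.  -0. ]
go [ -0.1 -11.   -0.6  -0.2   0.   -0. ]
go [ -2.8 -17.8  -0.5  -0.2   0.   -0. ]
go [ -6.6 -24.1  -0.5  -0.2   0.   -0. ]
go [-10.3 -28.3  -0.5  -0.2   0.   -0. ]
go [-16.5 -38.3  -0.5  -0.2   0.   -0. ]
go [-23.1 -45.6  -0.5  -0.2   0.   -0. ]
go [-30.9 -51.9  -0.4  -0.2   0.   -0. ]
go [-39.9 -56.7  -0.4  -0.2   0.   -0. ]
```

Request:
jog_arm(plan="0.5 -4 -0.5 0 0 0 -1; -0.5 -11 -0.5 0 0 0 -1; -3 -18 -0.5 0 0 0 -1; -7 -24 -0.5 0 0 0 -1; -10.5 -28.5 -0.5 0 0 0 -1; -17 -38.5 -0.5 0 0 0 -1; -23.5 -46 -0.5 0 0 0 -1; -31 -52.5 -0.5 0 0 0 -1; -40 -57 -0.5 0 0 0 -1; -40 -57 -0.5 0 0 0 -1")

```text
clock: 23.32
tool_pos: [0.6024, 0.0781, 0.094]
ee_rot: [-0.476, 0.534, -0.461, 0.525]
ft_force: [0.8, 0.5, -1.1]
finger_gap: 0.0139
```

```bash
python3 - <<'E'
from chk import *
o,t,R=tool(); print(t,o['ft_force'])
p,d,W=look('wrist','w12'); z=W[...,2]
blobs((z>.066)&(z<.085)&(np.hypot(W[...,0]-.601,W[...,1]-.17)<.06)&(p.max(2)>30),W,100)
for s,u in ((25.5,56),(35,56.5),(44,57),(60,57),(60,62),(0,110)): app((601,138.2),91.3,s,u,7)
E
```

```text
[602.44914733  78.12012796  94.03479112] [ 0.79897083  0.51576458 -1.05782588]
[314.  98.] 1230 ctr [600.  168.5] size [64.   6.9] ang 1.4 z med/max 68.9 71.4 mean [600.2 168.4  68.8]
[316. 164.] 2803 ctr [602.  128.1] size [40.  35.9] ang 1.4 z med/max 68.1 72.1 mean [602.3 127.1  68.2]
go [ 0.7 -0.6  0.1 -0.2  0.1  0. ]
go [-8.7 -2.2  0.1 -0.2  0.1  0. ]
go [-17.6  -3.8   0.1  -0.2   0.1   0. ]
go [-33.4  -5.8   0.1  -0.2   0.1   0. ]
go [-32.8 -10.7   0.1  -0.2   0.1   0. ]
go [ 32.6 -51.    0.2  -0.2   0.1   0. ]
```

Plate A is standing on edge: 64 mm wide, with its top at 71 mm. I'll push it over.

Request:
jog_arm(plan="-7 -2 0 0 0 0 -1; -14 -3 0 0 0 0 -1; -21 -4 0 0 0 0 -1; -28 -5 0 0 0 0 -1; -34 -6 0 0 0 0 -1; -34 -6 0 0 0 0 -1; -33 -9 0 0 0 0 -1; 15 -55 0 0 0 0 -1; 15 -75 0 0 0 0 -1; 15 -75 0 0 0 0 -1")

```text
clock: 24.62
tool_pos: [0.6038, 0.0707, 0.1725]
ee_rot: [-0.476, 0.533, -0.461, 0.526]
ft_force: [-1.1, 0.6, -0.7]
finger_gap: 0.0135
```

```bash
python3 - <<'E'
from h import *
o,t,R=tool(); print(t,o['ft_force'],o['finger_gap'])
p,d,W=look('wrist','w13')
p,d,W=look('top','top4'); z=W[...,2]
sub=np.zeros(d.shape,bool); sub[146:258,258:409]=1
m=sub&(z>.016)&(z<.03)&(p.max(2)>70); blobs(m,W,40)
o,t,R=tool(); T=np.array([486.5,-374.8]); go((440,-300,150),-98.1)
E
```

```text
[603.77634702  70.7154346  172.48653063] [-1.14921499  0.58908667 -0.65815263] 0.01345939968909129
[354. 175.] 120 ctr [613.6 -44.7] size [38.9 41.4] ang 67.3 z med/max 21.3 28.6 mean [613.4 -45.2  21.2]
[300. 217.] 56 ctr [489.1 125.3] size [37.6 19. ] ang 88.5 z med/max 21.0 29.0 mean [487.4 124.1  21.6]
[342. 224.] 121 ctr [460.4  -5.7] size [39.5 39.3] ang 4.3 z med/max 21.4 29.5 mean [460.3  -5.3  21.6]
go [ 362.5   63.6 -170.3   -6.1   99.3    5. ]
```

View pics/w13.png

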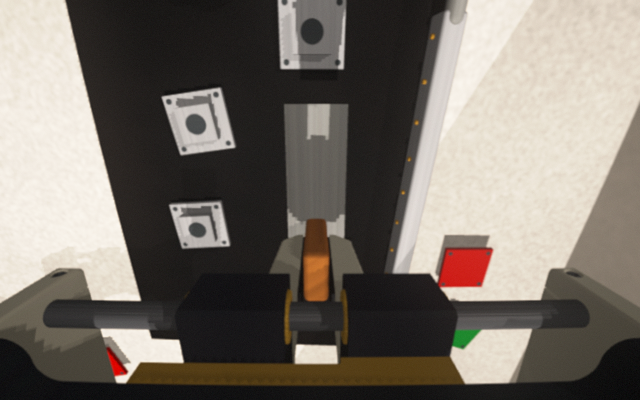

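The wrist view shows plate A boss up, with its disc at (312,30). The discs of the D and C plates are at (197,124) and (198,230). All plates are now boss up, so the lifter goes back to its tray.

Request:
jog_arm(plan="362 40 -170 -6.1 99.3 5 -1; 362 40 -170 -6.1 99.3 5 -1; 362 40 -170 -6.1 99.3 5 -1; 362 40 -170 -6.1 99.3 5 -1; 362 40 -170 -6.1 99.3 5 -1; 362 40 -170 -6.1 99.3 5 -1; 362 40 -170 -6.1 99.3 5 -1; 362 40 -170 -6.1 99.3 5 -1; 362 40 -170 -6.1 99.3 5 -1; 362 40 -170 -6.1 99.3 5 -1")

```text
clock: 25.98
tool_pos: [0.4399, -0.2959, 0.172]
ee_rot: [-0.052, 0.051, 0.706, -0.705]
ft_force: [-0.1, 0.2, -0.4]
finger_gap: 0.0138
```

```bash
python3 -c "
from h import *
print(tool()[1]);go((443.3,-358.2,110),-98.1)"
```

```text
[ 439.86725049 -295.85399251  171.95759068]
go [-12.5  61.8  61.3   0.1  -0.2   0.1]
```

Request:
jog_arm(plan="-12.5 20 61 0 0 0 -1; -12.5 60 61 0 0 0 -1; -12.5 60 61 0 0 0 -1; -12.5 60 61 0 0 0 -1; -12.5 60 61 0 0 0 -1")

```text
clock: 26.6
tool_pos: [0.4453, -0.3588, 0.1155]
ee_rot: [0.049, -0.051, -0.704, 0.706]
ft_force: [0.6, 0.2, -1.6]
finger_gap: 0.014
```

```bash
python3 - <<'E'
from h import *
o,t,R=tool(); print(t)
p,d,W=look('wrist'); z=W[...,2]
print("tray");blobs((z>.012)&(z<.03)&(abs(W[...,0]-.49)<.12)&(abs(W[...,1]+.375)<.1),W,300)
print("blade");blobs((z*1e3<t[2]-10)&(z*1e3>t[2]-25)&(np.hypot(W[...,0]*1e3-t[0],W[...,1]*1e3-t[1])<110)&(p.max(2)>30),W,800)
go((443.3,-358.2,29),-98.1)
E
```

```text
[ 445.34249228 -358.78304317  115.50486869]
tray
[329. 136.] 2692 ctr [ 486.5 -374.6] size [ 90.6 160. ] ang 81.1 z med/max 16.7 19.2 mean [ 505.1 -379.1   16.5]
blade
[315. 166.] 7603 ctr [ 489.6 -364.4] size [40.2 91.1] ang 82.0 z med/max 95.8 105.5 mean [ 495.2 -365.2   95.9]
go [ 2.4 86.6 -0.6 -0.2  0.  -0.2]
```

Request:
jog_arm(plan="1.5 40 -0.5 0 0 0 -1; 1.5 75 -0.5 0 0 0 -1; 1.5 83 -0.5 0 0 0 -1; 1.5 86 -0.5 0 0 0 -1; 1.5 87 -0.5 0 0 0 -1; 1.5 87 -0.5 0 0 0 -1")

```text
clock: 27.4
tool_pos: [0.4438, -0.3589, 0.0282]
ee_rot: [0.049, -0.051, -0.704, 0.706]
ft_force: [-0.3, -0.2, -0.5]
finger_gap: 0.0136
```

```bash
python3 -c "
from h import *
o,t,R=tool();print(t,o['ft_force']);go((443.3,-358.2,26.6),-98.1)"
```

```text
[ 443.81857072 -358.85991555   28.21553797] [-0.30945754 -0.22246786 -0.47043861]
go [ 0.6  1.6 -0.6 -0.1 -0.  -0.2]
```

Request:
jog_arm(plan="0 1 0 0 0 0 -1; 0 1.6 0 0 0 0 -1; 0 1.6 0 0 0 0 -1; 0 1.6 0 0 0 0 -0.2; 0 1.6 0 0 0 0 -0.2; 0 1.6 0 0 0 0 -0.2; 0 -30 0 0 0 0 -0.2; 0 -80 0 0 0 0 -0.2; 0 -150 0 0 0 0 -0.2; 0 -150 0 0 0 0 -0.2")

```text
clock: 28.65
tool_pos: [0.4451, -0.3603, 0.1822]
ee_rot: [0.047, -0.053, -0.703, 0.708]
ft_force: [0.7, -0.9, -0.1]
finger_gap: 0.0371
```

```bash
python3 - <<'E'
from h import *
o,t,R=tool(); print(t,o['finger_gap'])
p,d,W=look('wrist','w14'); z=W[...,2]; near=(abs(W[...,0]-.48)<.13)&(abs(W[...,1]+.37)<.09)
print("handle");blobs(near&(z>.05)&(z<.075),W,50)
print("blade/floor");blobs(near&(z<.0115)&(z>.0062),W,300)
hub=np.array([561,306.5]); a=np.radians(87.9); go((hub[0]+68*np.cos(a),hub[1]+68*np.sin(a),180),-2.1)
E
```

```text
[ 445.08645187 -360.29633236  182.22471027] 0.037096199653316744
handle
[313. 197.] 357 ctr [ 444.6 -357.7] size [13.  28.9] ang 81.8 z med/max 61.1 63.0 mean [ 445.6 -357.8   60.7]
blade/floor
[313. 153.] 1732 ctr [ 478.4 -362.8] size [ 39.9 109.5] ang 82.0 z med/max 6.9 11.3 mean [ 485.4 -363.7    7. ]
go [-1.440e+01 -3.300e+00 -7.434e+02 -5.000e-01 -9.600e+01 -0.000e+00]
```

```bash
python3 - <<'E'
from h import *
p,d,W=look('top','top5'); z=W[...,2]
sub=np.zeros(d.shape,bool); sub[146:258,258:409]=1
print("boss tops");blobs(sub&(z>.017)&(z<.03)&(p.max(2)>70),W,40)
print("rims");blobs(sub&(z>.008)&(z<.03)&(p.max(2)>70),W,40)
im=cv2.imread("pics/top5.png"); cv2.imwrite("pics/c5.png",cv2.resize(im[130:270,160:500],(800,330),interpolation=2))
E
```

```text
boss tops
[354. 175.] 114 ctr [613.9 -46.3] size [38.5 40.5] ang 68.1 z med/max 22.0 29.7 mean [614.1 -45.8  22.3]
[272. 182.] 112 ctr [598.  212.8] size [40.7 38.1] ang 87.9 z med/max 22.2 29.6 mean [598.9 212.   22.5]
[301. 219.] 91 ctr [477.7 125.7] size [37.7 41.8] ang 6.2 z med/max 22.2 29.5 mean [478.2 123.4  22.4]
[342. 221.] 59 ctr [467.   -6.3] size [40.4 24.9] ang 89.0 z med/max 21.9 28.3 mean [469.   -6.1  21.9]
rims
[353. 175.] 349 ctr [613.7 -44.7] size [65.6 66.9] ang 67.6 z med/max 14.5 29.7 mean [613.  -44.8  15.7]
[271. 182.] 354 ctr [599.7 213.7] size [66.2 67.6] ang 2.9 z med/max 14.5 29.6 mean [598.9 213.5  15.7]
[300. 220.] 303 ctr [476.9 125.5] size [62.4 63.9] ang 8.8 z med/max 14.6 29.5 mean [477.5 125.6  15.7]
[342. 225.] 309 ctr [459.4  -4.6] size [64.1 62.7] ang 3.9 z med/max 14.6 28.3 mean [459.   -4.1  15.4]
```

View pics/c5.png

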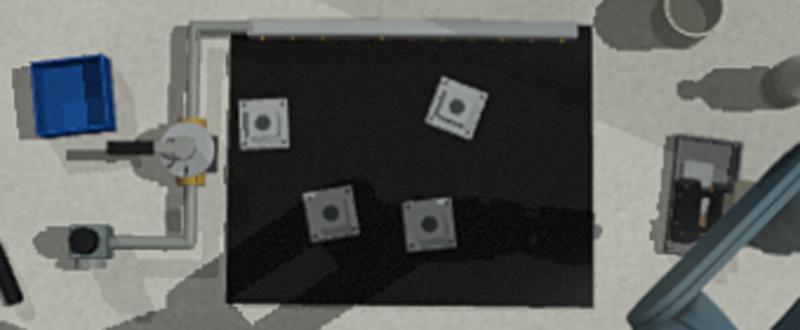

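Request:
jog_arm(plan="-14 -3 -743 0 -96 0 0; -14 -3 -743 0 -96 0 0; -14 -3 -743 0 -96 0 0; -14 -3 -743 0 -96 0 0; -14 -3 -743 0 -96 0 0; -14 -3 -743 0 -96 0 0; -14 -3 -743 0 -96 0 0; -14 -3 -743 0 -96 0 0; -14 -3 -743 0 -96 0 0; -14 -3 -743 0 -96 0 0")

```text
clock: 30.0
tool_pos: [0.5417, 0.2606, 0.1763]
ee_rot: [0.49, -0.493, 0.509, -0.509]
ft_force: [1.6, -0.7, 0.9]
finger_gap: 0.0466
```

The crop shows all four plates flat on the board with discs up, at (263,123), (457,106), (331,213) and (429,223). The lever is shut at (130,148). Now for the valve.

```bash
python3 -c "
from h import *
hub=np.array([561,306.5]); a=np.radians(87.9); go((hub[0]+68*np.cos(a),hub[1]+68*np.sin(a),180),-2.1)"
```

```text
go [-1.145e+02 -4.100e+00  1.780e+01  2.000e-01  1.000e-01  1.000e-01]
```

Request:
jog_arm(plan="-112 0 18 0 0 0 0; -112 0 18 0 0 0 0; -112 0 18 0 0 0 0; -112 0 18 0 0 0 0; -112 0 18 0 0 0 0")

```text
clock: 30.62
tool_pos: [0.5648, 0.3685, 0.1781]
ee_rot: [-0.49, 0.491, -0.509, 0.51]
ft_force: [-0.5, -0.6, 0.4]
finger_gap: 0.0463
```

```bash
python3 -c "
from h import *
print(tool()[1]);hub=np.array([561,306.5]); a=np.radians(87.9); go((hub[0]+68*np.cos(a),hub[1]+68*np.sin(a),71.5),-2.1)"
```

```text
[564.82447113 368.47780487 178.11364109]
go [-6.200e+00  1.066e+02 -1.500e+00  0.000e+00 -1.000e-01  1.000e-01]
```

Request:
jog_arm(plan="-5 50 -1.5 0 0 0 0; -5 105 -1.5 0 0 0 0; -5 105 -1.5 0 0 0 0; -5 105 -1.5 0 0 0 0; -5 105 -1.5 0 0 0 -1; -5 105 -1.5 0 0 0 -1; -5 105 -1.5 0 0 0 -1; -5 105 -1.5 0 0 0 -1; -5 105 -1.5 0 0 0 -1", newtons=20)

```text
clock: 31.75
tool_pos: [0.5627, 0.3754, 0.0748]
ee_rot: [-0.49, 0.491, -0.509, 0.509]
ft_force: [-5.6, -0.9, 5.7]
finger_gap: 0.0177
```

```bash
python3 -c "
from h import *
o,t,R=tool();print(t,o['ft_force'],o['finger_gap'],R.as_matrix()[:,2])
hub=np.array([561,306.5]); r=np.hypot(*(t[:2]-hub)); print(r)
for dl in (95,102,109,116,123,130,133.4,134.5):
    a=np.radians(dl); go((hub[0]+r*np.cos(a),hub[1]+r*np.sin(a),t[2]),dl-90)"
```

```text
[562.72543321 375.42362567  74.80797271] [-5.60915531 -0.8517732   5.68318249] 0.017742748893119255 [ 9.99333265e-01 -3.65068026e-02 -5.28134320e-04]
68.94521952842483
go [ 0.5  0.  -7.7  0.  -7.1  0.1]
go [  2.1   0.  -16.    0.  -14.1   0.1]
go [  4.6   0.  -24.    0.  -21.1   0. ]
go [  8.1   0.  -31.7   0.  -28.1   0. ]
go [ 12.5   0.  -38.8   0.  -35.1   0. ]
go [ 17.8   0.  -45.4   0.  -42.1   0. ]
go [ 20.6   0.  -48.4   0.1 -45.5   0. ]
go [ 21.6   0.  -49.3   0.1 -46.6   0. ]
```

Request:
jog_arm(plan="0.5 0 -8 0 -7.1 0 -1; 2 0 -16 0 -14.1 0 -1; 4.6 0 -24 0 -21.1 0 -1; 8 0 -31.7 0 -28.1 0 -1; 12.5 0 -38.8 0 -35.1 0 -1; 18 0 -45.4 0 -42.1 0 -1; 20.6 0 -48.4 0 -45.5 0 -1; 20.6 0 -48.4 0 -45.5 0 -1; 20.6 0 -48.4 0 -45.5 0 -1")

```text
clock: 32.88
tool_pos: [0.513, 0.3568, 0.0748]
ee_rot: [-0.649, 0.65, -0.28, 0.279]
ft_force: [-6.3, 0.1, 7.2]
finger_gap: 0.0174
```

```bash
python3 -c "
from h import *
o,t,R=tool();print(t,o['ft_force'],o['finger_gap'])
z=R.as_matrix()[:,2]; print('psi+90',np.degrees(np.arctan2(z[1],z[0]))+90)
v=t[:2]-np.array([561,306.5]); print(np.hypot(*v),np.degrees(np.arctan2(v[1],v[0])))
p,d,W=look('wrist','w15'); g=p.max(2); blobs((g<70)&(W[...,2]>.085)&(W[...,2]<.105)&(np.hypot(W[...,0]-.513,W[...,1]-.356)<.045),W,50)"
```

```text
[513.02508072 356.76545741  74.8263148 ] [-6.34946791  0.06287106  7.206407  ] 0.017413450994739912
psi+90 133.38673560682656
69.48531563402486 133.66435371117913
[316. 255.] 2925 ctr [511.6 359.4] size [20.8 55.9] ang 42.5 z med/max 96.9 105.0 mean [509.7 361.5  96.6]
```

Request:
jog_arm(plan="0 0 0 0 0 0 -0.1; 0 0 0 0 0 0 -0.1; 0 0 0 0 0 0 -0.1; 0 -50 0 0 0 0 -0.1; 0 -115 0 0 0 0 -0.1; 0 -115 0 0 0 0 -0.1; 0 -115 0 0 0 0 -0.1")

```text
clock: 33.8
tool_pos: [0.5146, 0.3563, 0.1888]
ee_rot: [-0.649, 0.65, -0.279, 0.28]
ft_force: [-0.5, 0.5, -0.5]
finger_gap: 0.042
```

```bash
python3 - <<'E'
from h import *
o,t,R=tool();print(t,o['ft_force'],o['finger_gap'])
p,d,W=look('wrist','w16'); g=p.max(2); blobs((g<70)&(W[...,2]>.085)&(W[...,2]<.105)&(np.hypot(W[...,0]-.513,W[...,1]-.356)<.06),W,50)
k=(W[...,2]<.012)&(W[...,2]>.003)&(g<40); print("board");blobs(k,W,3000)
E
```

```text
[514.61752246 356.34251461 188.84401501] [-0.48354813  0.48251106 -0.46524529] 0.04202702141977804
[315. 201.] 1057 ctr [513.  357.5] size [16.9 60.1] ang 43.6 z med/max 97.0 99.3 mean [512.3 358.5  96.8]
board
[169. 239.] 11813 ctr [421.7 151.9] size [292.4 145.5] ang 58.6 z med/max 5.2 8.1 mean [424.5 158.1   5.2]
```

View pics/w16.png

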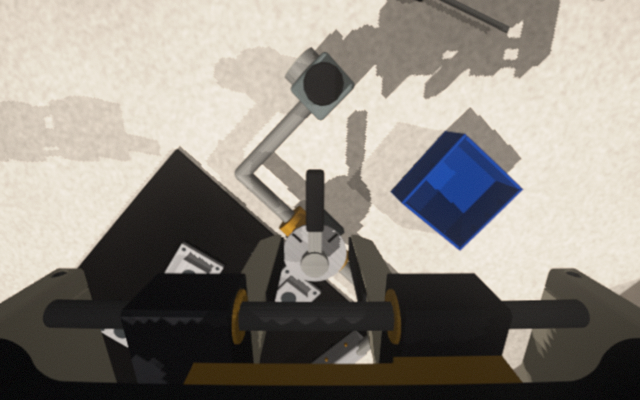

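The lever reads 133.6°, about 45° from shut, midway between the dial's shut and open marks. One last check of the plates and lifter.

```bash
python3 - <<'E'
from h import *
p,d,W=look('top','top6'); z=W[...,2]
sub=np.zeros(d.shape,bool); sub[146:258,258:409]=1
print("boss");blobs(sub&(z>.017)&(z<.03)&(p.max(2)>70),W,30)
print("rims");blobs(sub&(z>.008)&(z<.03)&(p.max(2)>70),W,30)
m=np.zeros(d.shape,bool); m[180:245,435:480]=1; print("handle");blobs(m&(z>.035)&(z<.08),W,20)
cv2.imwrite("pics/c6.png",cv2.resize(cv2.imread("pics/top6.png")[80:280,140:540],(800,400),interpolation=2))
E
```

```text
boss
[354. 174.] 110 ctr [614.  -45.6] size [37.6 39.4] ang 66.8 z med/max 21.5 28.4 mean [615.2 -45.5  21.8]
[272. 182.] 115 ctr [599.7 211.5] size [38.1 41.3] ang 88.0 z med/max 21.3 29.7 mean [598.9 211.9  21.6]
[294. 220.] 107 ctr [478.7 146.1] size [41.3 38. ] ang 13.1 z med/max 21.6 29.4 mean [477.5 145.4  21.8]
[342. 224.] 110 ctr [460.8  -4.2] size [40.4 42.4] ang 4.5 z med/max 21.7 29.2 mean [461.   -5.6  22. ]
rims
[354. 175.] 348 ctr [613.3 -45.3] size [65.8 66. ] ang 67.8 z med/max 14.3 28.4 mean [613.1 -45.3  15.4]
[272. 182.] 338 ctr [598.  212.2] size [63.5 66.8] ang 89.6 z med/max 14.9 29.7 mean [599.2 212.6  15.6]
[294. 220.] 360 ctr [477.4 145.6] size [65.7 65.6] ang 9.0 z med/max 14.3 29.4 mean [476.8 145.1  15.3]
[342. 225.] 346 ctr [459.   -4.3] size [65.7 65.9] ang 3.8 z med/max 14.5 29.2 mean [459.   -5.3  15.5]
handle
[457. 226.] 64 ctr [ 442.6 -356.1] size [15.2 28.5] ang 81.6 z med/max 58.6 67.2 mean [ 443.  -354.2   56.2]
```

View pics/c6.png

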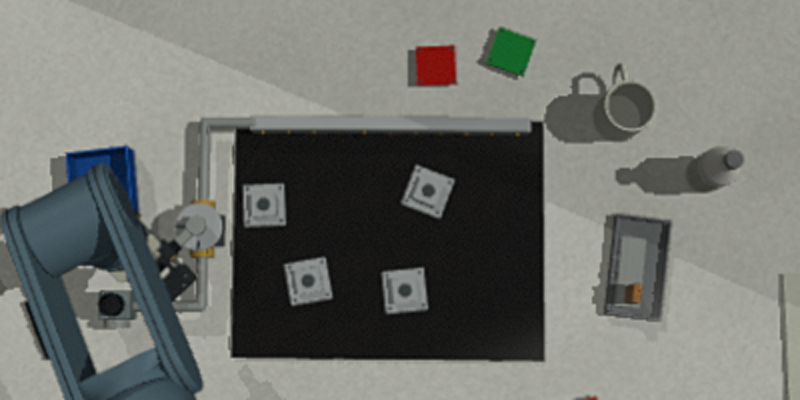

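The final crop shows all four plates boss up and flat, at (264,204), (429,190), (308,281) and (405,290). The knock moved the D plate about 2 cm. The lifter stands in its tray at (635,270). I'll hand in.

```bash
python3 -c "
from rig import manip
print(manip.job_done())"
```

```text
the job is handed in; nothing more can be done
None
```

The job is done and handed in at about 34 s on the robot's clock. I shut the valve to its stop and turned over all three boss-down plates with the lifter. Then I stood the lifter back in its tray and set the valve half open.

My last checks, taken before handing in:
- **Plates:** all four lie flat on the board with the boss up, boss tops at about 22 mm and rims within the board.
- **Lifter:** it stands in its tray on its blade, within about 2 mm of where it started.
- **Valve:** the lever reads 133.6°. Shut is 88.4° by the board's direction, or 87.9° as I measured the shut lever, so it is open about 45–46°.
- **Things around the station:** they looked unmoved in the last picture. I did not measure them, and the arm hid part of the blue box and the screwdriver.

Plate 4 (boss up from the start) was knocked about 2 cm sideways late in the run, with the robot nowhere near it. It is still flat on the board, so I left it there. No check failed.

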